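Clear spent tealights and corks after dinner

ROBOT

A 6-joint arm with a two-finger parallel gripper is mounted at the origin on the work surface. World frame = base frame: x ahead of the robot, y to its left, z up, the work surface at z = 0. Lengths are in mm, angles in rad, forces in N, time in s.
With the tool pointing down it reaches from about 400 to 925 mm from the base axis. Payload 12.5 kg.
Tool frame: the origin (TCP) lies midway between the tips of the shut fingers; the grasp point (between the pads) lies 19 mm behind it; z points along the fingers, y is the line along which they close (so a half turn about z gives the same grasp; the last joint's range is limited). The gripper opens to 95 mm and grips with 3 to 60 N. Pads are 20 mm wide; open, the fingers measure 119 mm over their backs; the gripper's body (75 mm by 180 mm) begins 59 mm behind the grasp point.
Start: joints at [1.164, 0.491, 1.559, -0, 1.092, -0.106], TCP at [185.162, 596.964, 181.261] pointing down, gripper open.
Joint ranges: [-3.1, 3.1], [-0.84, 2.19], [0.05, 2.79], [-1.13, 4.28], [0.06, 2.93], [-2.69, 2.69]. Speed limits (rad/s): [2.22, 2.22, 2.79, 3.14, 3.14, 3.14].

INTERFACE

Orientations are given as [roll, pitch, yaw] about the fixed x, y, z axes, in that order (R = Rz(yaw) Ry(pitch) Rx(roll)).
In Python, from cell import env gives the robot as it stands.
- The arm moves only by the shell command python3 -m inch 'ROWS'. ROWS is JSON, a list of rows, each a list of 7 numbers: the turn, a rotation vector about the tool's x, y, z in rad, then the shift along the tool's x, y, z in cm, then the closure, from -1 (fully open) to 1 (shut). A call has 1 to 20 rows; each row shifts and turns the commanded pose from where the row before left it, along the tool's axes as they then stand; what a row does not reach is not made up. A row lasts 1/8 s, in which the tool goes at most 62.5 mm and 10.7 degrees, less where a joint would pass 70% of its speed; a pose out of reach is approached as far as the arm can. A call with a gripper value outside its range is refused whole. The fingers move at their own pace and stop on an object; the grip force is fixed at half the most. Time passes only in rows, so rows that do not move let the fingers close. It gives the time, the measured TCP pose, the force, the opening and the grip force at its end, in the units of the state.
- env.state(): the state, without advancing time (a new reading comes with each control period).
- env.read_camera(name): name is "scene" or "side" or "wrist"; returns a dict with "img" (384x512x3 uint8, red, green, blue), "depth" (384x512 float32, mm along the optical axis (not along the pixel's ray), 0 where there is no reading), "fx", "fy", "cx", "cy" (pixels), "position" and "orientation" of the camera in the world. Camera axes: x right, y down, z forward; pixel columns grow to the right and rows downward; lengths in mm; the calibration is good to about 2 mm. The wrist camera is an equidistant fisheye: a pixel r from the principal point sees the ray r / f radians off the axis. A picture is of the moment at which its call begins.
- env.job_done(): hands the job in; it is judged then, once.
Trained networks look in a picture, given as the dict that the camera call returned (one of the last four; its "shot" number tells which), for a name from the list of things; names that differ only in an ending like _2 or _b are one class to them, and where a whole thing is asked for, a point or a joint stands for the part that bears it (a point fixed in the world has none). Each returns a list of dicts, best first, with "score" (0 to 1); they miss things now and then, are a little off and sometimes report something else, mostly with a low value. They report only what shows in the picture. A call takes as long as a camera call.
- env.find_in(picture, target): "centre" ([x, y, z] in mm, in the coordinates of the camera as it stood for that picture, good to about 4 mm: the middle of the surface that is visible of it).
- env.trace(picture, target): "mask" (384x512 bool, what is visible of it).
The state is a dict: "t": time; "joints": joint angles; "qvel": joint speeds; "tau": joint torques, N m; "eef_pos": TCP position; "tcp_rot": TCP orientation; "ft_force": force on the tool from outside, world axes, zero at the start; "moment": the same for the moment, N m; "opening": opening from 0.0 (shut) to 1.0 (fully open); "grip_force": force on a finger pad.
Only numpy, scipy, OpenCV 4.12 (cv2) and the standard library are available. Lean on these libraries where they do the work, as an engineer would, in place of code of your own. Each camera call takes 0.05 s, during which the arm holds its last target. There are 200 camera calls.

TASK

Clear the table after dinner: put each loose champagne cork into whichever box already holds a cork, and gather all the loose burnt-out tealights onto the steel tray while it stands on its cork mat. Then lift the tray by its grip bar, tip the lot off its open edge, held low, into the box that already holds a spent tealight, and stand the tray back square on its mat as it was, bar towards the robot. Leave the candles and the wine glass alone.

Things in the scene. Friction and masses are not known exactly. Their poses are not given: they have to be found in the camera images.
- spent1: A loose burnt-out tealight: round aluminium cup with a little wax left in it, 38 mm across, 18 mm tall, 15 g; treat as solid and take it across the outside. Origin: centre of its underside, z up. Stands somewhere on the table at the start; may be absent (None).
- spent2: A loose burnt-out tealight: round aluminium cup with a little wax left in it, 38 mm across, 18 mm tall, 15 g; treat as solid and take it across the outside. Origin: centre of its underside, z up. Stands somewhere on the table at the start; may be absent (None).
- spent3: A loose burnt-out tealight: round aluminium cup with a little wax left in it, 38 mm across, 18 mm tall, 15 g; treat as solid and take it across the outside. Origin: centre of its underside, z up. Stands somewhere on the table at the start; may be absent (None).
- spent4: A loose burnt-out tealight: round aluminium cup with a little wax left in it, 38 mm across, 18 mm tall, 15 g; treat as solid and take it across the outside. Origin: centre of its underside, z up. Stands somewhere on the table at the start; may be absent (None).
- spent5: A loose burnt-out tealight: round aluminium cup with a little wax left in it, 38 mm across, 18 mm tall, 15 g; treat as solid and take it across the outside. Origin: centre of its underside, z up. Stands somewhere on the table at the start; may be absent (None).
- old_spent: The old spent tealight that already lies in one of the two boxes; same cup: burnt-out tealight: round aluminium cup with a little wax left in it, 38 mm across, 18 mm tall, 15 g; treat as solid and take it across the outside. Origin: centre of its underside, z up. 
- cork1: A loose champagne cork: mushroom-shaped cork, stem 24 mm thick and 28 mm tall, head above it 31 mm across, 42 mm tall in all, 12 g. Origin: centre of its underside, z up (head end). Stands on the table at the start; may be absent (None).
- cork2: A loose champagne cork: mushroom-shaped cork, stem 24 mm thick and 28 mm tall, head above it 31 mm across, 42 mm tall in all, 12 g. Origin: centre of its underside, z up (head end). Stands on the table at the start; may be absent (None).
- box_a: The left-hand low open wooden box, outside 270 (x) x 165 (y) x 55 mm tall, walls and floor 6 mm thick, fixed to the table. Origin: centre of its underside; x along its long side, z up. It holds either the old spent tealight or the old cork.
- box_b: The right-hand low open wooden box, outside 270 (x) x 165 (y) x 55 mm tall, walls and floor 6 mm thick, fixed to the table. Origin: centre of its underside; x along its long side, z up. It holds either the old spent tealight or the old cork.
- old_cork: The old champagne cork that stands in one of the two boxes; mushroom-shaped cork, stem 24 mm thick and 28 mm tall, head above it 31 mm across, 42 mm tall in all, 12 g. Origin: centre of its underside, z up (head end). 
- mat: Thin cork mat, 170 (x) x 280 (y) x 4 mm, fixed to the table: the tray's place. Origin: centre of its underside; x points away from the robot, z up.
- tray: Loose steel tray, 120 (x) x 240 (y) mm, 0.3 kg, floor 5 mm thick; 5 mm rims, 21 mm tall from the underside, at the back (-x) and both ends (+-y); the front (+x) long edge is open. An upright wooden grip bar, 16 (x) x 80 (y) mm, top 47 mm above the underside, stands at the middle of the back edge. Origin: centre of its underside; x towards the open edge. Starts on the mat, bar towards the robot.
- tray_bar (a point): Middle of the top of the tray's grip bar, at (-52, 0, 47) mm in the tray's frame. Grip the bar across its 16 mm, in the tray's x direction.
- tray_lip (a point): Middle of the tray's open edge, on the upper face of the floor, at (60, 0, 5) mm in the tray's frame.
- pillar: Bystander: thick ivory pillar candle, 70 mm across, 110 mm tall. Origin: centre of its underside.
- votive: Bystander: brass-coloured candle glass, 64 mm across, 65 mm tall. Origin: centre of its underside.
- wineglass: Bystander: empty stemmed wine glass, 76 mm across at the bowl, 200 mm tall. Origin: centre of its underside.

How it is judged (in metres and radians):
On the way, in this order (a step that is already met when the one before it is completed fails the run):
1. every loose spent tealight stands on the tray, while the tray rests on its mat (x of spent1 in the frame of tray between -0.055 and 0.062 m and y of spent1 in the frame of tray between -0.118 and 0.118 m and z of spent1 in the frame of tray between -0.005 and 0.016 m and x of spent2 in the frame of tray between -0.055 and 0.062 m and y of spent2 in the frame of tray between -0.118 and 0.118 m and z of spent2 in the frame of tray between -0.005 and 0.016 m and x of spent3 in the frame of tray between -0.055 and 0.062 m and y of spent3 in the frame of tray between -0.118 and 0.118 m and z of spent3 in the frame of tray between -0.005 and 0.016 m and x of spent4 in the frame of tray between -0.055 and 0.062 m and y of spent4 in the frame of tray between -0.118 and 0.118 m and z of spent4 in the frame of tray between -0.005 and 0.016 m and x of spent5 in the frame of tray between -0.055 and 0.062 m and y of spent5 in the frame of tray between -0.118 and 0.118 m and z of spent5 in the frame of tray between -0.005 and 0.016 m and angle between tray's own z axis and vertical below 0.1 rad and z of tray in the frame of mat below 0.015 m), for 0.2 s.
2. the tray is lifted at least 5 cm, level, with every spent tealight aboard (x of spent1 in the frame of tray between -0.055 and 0.062 m and y of spent1 in the frame of tray between -0.118 and 0.118 m and z of spent1 in the frame of tray between -0.005 and 0.016 m and x of spent2 in the frame of tray between -0.055 and 0.062 m and y of spent2 in the frame of tray between -0.118 and 0.118 m and z of spent2 in the frame of tray between -0.005 and 0.016 m and x of spent3 in the frame of tray between -0.055 and 0.062 m and y of spent3 in the frame of tray between -0.118 and 0.118 m and z of spent3 in the frame of tray between -0.005 and 0.016 m and x of spent4 in the frame of tray between -0.055 and 0.062 m and y of spent4 in the frame of tray between -0.118 and 0.118 m and z of spent4 in the frame of tray between -0.005 and 0.016 m and x of spent5 in the frame of tray between -0.055 and 0.062 m and y of spent5 in the frame of tray between -0.118 and 0.118 m and z of spent5 in the frame of tray between -0.005 and 0.016 m and angle between tray's own z axis and vertical below 0.3 rad and height (world z) of tray above 0.055 m), for 0.2 s.
3. the tray is tipped (over 20 degrees) with its open edge low over the box that holds the old spent tealight ((((x of old_spent in the frame of box_a between -0.13 and 0.13 m and y of old_spent in the frame of box_a between -0.08 and 0.08 m and z of old_spent in the frame of box_a between -0.01 and 0.055 m) and angle between tray's own z axis and vertical above 0.35 rad and height (world z) of tray_lip below 0.18 m and (x of tray_lip in the frame of box_a between -0.13 and 0.13 m and y of tray_lip in the frame of box_a between -0.09 and 0.09 m and z of tray_lip in the frame of box_a between -0.1 and 0.3 m)) or ((x of old_spent in the frame of box_b between -0.13 and 0.13 m and y of old_spent in the frame of box_b between -0.08 and 0.08 m and z of old_spent in the frame of box_b between -0.01 and 0.055 m) and angle between tray's own z axis and vertical above 0.35 rad and height (world z) of tray_lip below 0.18 m and (x of tray_lip in the frame of box_b between -0.13 and 0.13 m and y of tray_lip in the frame of box_b between -0.09 and 0.09 m and z of tray_lip in the frame of box_b between -0.1 and 0.3 m)))), for 0.2 s.
At the end, for the whole second after the job is handed in: Every loose spent tealight lies in the box with the old one, every cork lies in the other box, and the tray stands flat and at rest on its mat, centred within 40 mm and squared within 20 degrees, its bar towards the robot ((((x of old_spent in the frame of box_a between -0.13 and 0.13 m and y of old_spent in the frame of box_a between -0.08 and 0.08 m and z of old_spent in the frame of box_a between -0.01 and 0.055 m) and (x of cork1 in the frame of box_b between -0.13 and 0.13 m and y of cork1 in the frame of box_b between -0.08 and 0.08 m and z of cork1 in the frame of box_b between -0.01 and 0.055 m) and (x of cork2 in the frame of box_b between -0.13 and 0.13 m and y of cork2 in the frame of box_b between -0.08 and 0.08 m and z of cork2 in the frame of box_b between -0.01 and 0.055 m) and (x of old_cork in the frame of box_b between -0.13 and 0.13 m and y of old_cork in the frame of box_b between -0.08 and 0.08 m and z of old_cork in the frame of box_b between -0.01 and 0.055 m) and (x of spent1 in the frame of box_a between -0.13 and 0.13 m and y of spent1 in the frame of box_a between -0.08 and 0.08 m and z of spent1 in the frame of box_a between -0.01 and 0.055 m) and (x of spent2 in the frame of box_a between -0.13 and 0.13 m and y of spent2 in the frame of box_a between -0.08 and 0.08 m and z of spent2 in the frame of box_a between -0.01 and 0.055 m) and (x of spent3 in the frame of box_a between -0.13 and 0.13 m and y of spent3 in the frame of box_a between -0.08 and 0.08 m and z of spent3 in the frame of box_a between -0.01 and 0.055 m) and (x of spent4 in the frame of box_a between -0.13 and 0.13 m and y of spent4 in the frame of box_a between -0.08 and 0.08 m and z of spent4 in the frame of box_a between -0.01 and 0.055 m) and (x of spent5 in the frame of box_a between -0.13 and 0.13 m and y of spent5 in the frame of box_a between -0.08 and 0.08 m and z of spent5 in the frame of box_a between -0.01 and 0.055 m)) or ((x of old_spent in the frame of box_b between -0.13 and 0.13 m and y of old_spent in the frame of box_b between -0.08 and 0.08 m and z of old_spent in the frame of box_b between -0.01 and 0.055 m) and (x of cork1 in the frame of box_a between -0.13 and 0.13 m and y of cork1 in the frame of box_a between -0.08 and 0.08 m and z of cork1 in the frame of box_a between -0.01 and 0.055 m) and (x of cork2 in the frame of box_a between -0.13 and 0.13 m and y of cork2 in the frame of box_a between -0.08 and 0.08 m and z of cork2 in the frame of box_a between -0.01 and 0.055 m) and (x of old_cork in the frame of box_a between -0.13 and 0.13 m and y of old_cork in the frame of box_a between -0.08 and 0.08 m and z of old_cork in the frame of box_a between -0.01 and 0.055 m) and (x of spent1 in the frame of box_b between -0.13 and 0.13 m and y of spent1 in the frame of box_b between -0.08 and 0.08 m and z of spent1 in the frame of box_b between -0.01 and 0.055 m) and (x of spent2 in the frame of box_b between -0.13 and 0.13 m and y of spent2 in the frame of box_b between -0.08 and 0.08 m and z of spent2 in the frame of box_b between -0.01 and 0.055 m) and (x of spent3 in the frame of box_b between -0.13 and 0.13 m and y of spent3 in the frame of box_b between -0.08 and 0.08 m and z of spent3 in the frame of box_b between -0.01 and 0.055 m) and (x of spent4 in the frame of box_b between -0.13 and 0.13 m and y of spent4 in the frame of box_b between -0.08 and 0.08 m and z of spent4 in the frame of box_b between -0.01 and 0.055 m) and (x of spent5 in the frame of box_b between -0.13 and 0.13 m and y of spent5 in the frame of box_b between -0.08 and 0.08 m and z of spent5 in the frame of box_b between -0.01 and 0.055 m))) and horizontal distance between tray and mat below 0.04 m and z of tray in the frame of mat below 0.012 m and angle between tray's own z axis and vertical below 0.06 rad and angle between the x axis of tray and the x axis of mat, either way round below 0.35 rad and x of tray_bar in the frame of mat below 0 m and linear speed of tray below 0.02 m/s); the robot touches nothing.
It fails at once if the pillar is shifted more than 3 cm or tipped (distance of pillar from where it was at the start of the episode above 0.03 m or angle between pillar's own z axis and vertical above 0.5 rad).
It fails at once if the votive is shifted more than 3 cm or tipped (distance of votive from where it was at the start of the episode above 0.03 m or angle between votive's own z axis and vertical above 0.5 rad).
It fails at once if the wineglass is shifted more than 3 cm or tipped (distance of wineglass from where it was at the start of the episode above 0.03 m or angle between wineglass's own z axis and vertical above 0.5 rad).
Of spent1, spent2, spent3, spent4, spent5 only 3 to 5 are there at a start; the rules pass over those that are not, and their reading is None.
Of cork1, cork2 only 1 to 2 are there at a start; the rules pass over those that are not, and their reading is None.
At some moment in a run one of spent1, spent2, spent3, spent4, spent5 may be knocked a few centimetres aside while the robot is not near it.
It also fails if it takes over 210 s, if anything falls off the work surface, if the arm or the gripper's body presses on something with over 40 N, if the wrist force passes 120 N, or if a joint passes its speed limit or range.

## Working session

There is one attempt and no reset: what is moved stays moved. The work goes in short steps, Python scripts to look and compute and a shell command to move; the robot and the scene stay as the last step left them, time stands still between calls to the robot, and variables do not carry over. Pictures are saved under pics/ and viewed, at most 14 in all, crops included, and the job is handed in when it is done.

```bash
ls; mkdir -p pics
cat > h.py <<'E'
import numpy as np, cv2
from scipy.spatial.transform import Rotation as R
from cell import env
def Rc(o):
    o=np.array(o,float)
    return o if o.shape==(3,3) else R.from_euler('xyz',o).as_matrix()
def w(p,c): return Rc(p['orientation'])@np.array(c)+np.array(p['position'])
def save(p,n): cv2.imwrite('pics/'+n,p['img'][:,:,::-1])
E
python3 - <<'E'
from h import *
print(env.state())
for n in ['scene','side']:
    p=env.read_camera(n); save(p,n+'0.png'); print(n,p['position'],p['orientation'],p['fx'],p['cx'],p['cy'])
    for t in ['spent1','cork1','box_a','mat','tray','tray_bar','pillar','votive','wineglass']:
        print(t,[(w(p,d['centre']).round().tolist(),round(d['score'],2)) for d in env.find_in(p,t)])
E
```

```text
pics
{'t': 0.0, 'joints': array([ 1.16438780e+00,  4.91564796e-01,  1.55949835e+00, -3.13985010e-06,
        1.09167671e+00, -1.05588056e-01]), 'qvel': array([ 0.00071548,  0.00181537, -0.00012874,  0.00187327,  0.00194697,
        0.00061074]), 'tau': array([ 1.66241374e-03, -6.12637424e+01, -2.58189136e+01,  6.93576713e-02,
        4.81471675e-02, -9.47600279e-05]), 'eef_pos': array([185.04261691, 596.66499832, 180.64167615]), 'tcp_rot': array([-3.14045155e+00, -1.18136412e-04,  2.84077357e+00]), 'ft_force': array([ 0.11011341, -0.15830729,  0.18020839]), 'moment': array([ 0.02141653, -0.01561999, -0.02303549]), 'grip_force': 0.0, 'opening': 0.9996873348326921}
scene [1166.54371712  126.27126356 1030.61538827] [-2.57744953  0.0038503   1.75743154] 387.5049496328929 253.19068948695792 190.93214790176074
spent1 [([573.0, -209.0, 8.0], 0.56), ([571.0, 255.0, 7.0], 0.51), ([662.0, 7.0, 5.0], 0.47)]
cork1 [([683.0, 177.0, 42.0], 0.67)]
box_a [([458.0, -405.0, 10.0], 0.89), ([445.0, 416.0, 8.0], 0.56)]
mat [([560.0, 44.0, 8.0], 0.6)]
tray [([485.0, 2.0, 6.0], 0.75)]
tray_bar [([483.0, 4.0, 11.0], 0.63)]
pillar [([712.0, -354.0, 98.0], 0.72)]
votive [([789.0, 43.0, 27.0], 0.96), ([483.0, 2.0, 6.0], 0.42)]
wineglass [([712.0, 379.0, 149.0], 0.66), ([446.0, 418.0, 9.0], 0.24)]
side [ 224.81075899 -959.88299548  900.1425043 ] [-2.25416812 -0.00515602 -0.37156902] 387.9766034402812 256.9732941585986 187.83877001183646
spent1 [([661.0, 7.0, 14.0], 0.5), ([566.0, 253.0, 11.0], 0.46), ([663.0, -176.0, 11.0], 0.41)]
cork1 [([670.0, 173.0, 36.0], 0.38)]
box_a [([454.0, -391.0, 6.0], 0.67), ([449.0, 428.0, 22.0], 0.63)]
mat [([468.0, -38.0, 9.0], 0.82), ([488.0, -13.0, 7.0], 0.4)]
tray [([488.0, -13.0, 15.0], 0.9)]
tray_bar [([489.0, -11.0, 9.0], 0.71)]
pillar [([686.0, -388.0, 85.0], 0.72)]
votive [([793.0, 25.0, 44.0], 0.88)]
wineglass [([702.0, 365.0, 153.0], 0.8), ([496.0, -377.0, 48.0], 0.5)]
```

View pics/scene0.png

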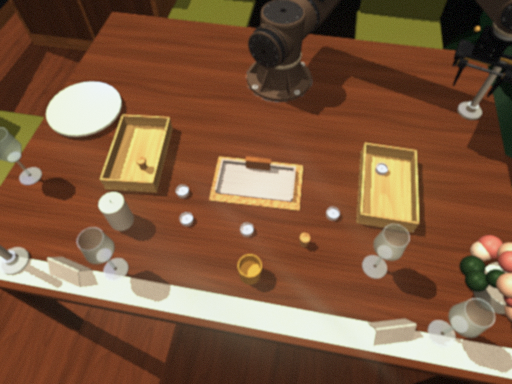

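View pics/side0.png

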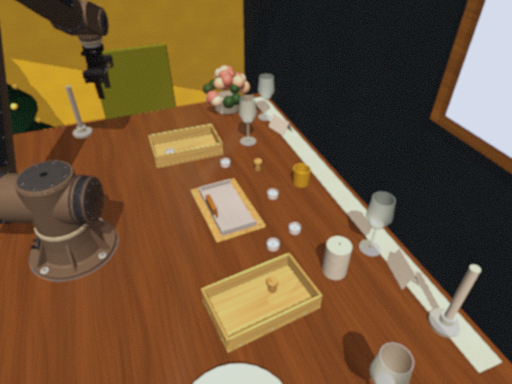

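The scene view shows four loose tealights at about (182,191), (187,219), (247,230) and (333,213), and one loose cork at (305,238). The old cork is in the right-hand box (140,162) and the old tealight in the left-hand box (382,169). The side view agrees. Next I measure positions from masks and depth.

```bash
cat >> h.py <<'E'
def cloud(p,m):
    v,u=np.where(m&(p['depth']>0)); d=p['depth'][v,u]
    if p['fx']<250: pass
    c=np.c_[(u-p['cx'])/p['fx']*d,(v-p['cy'])/p['fy']*d,d]
    return c@Rc(p['orientation']).T+np.array(p['position'])
def mid(c): return ((np.percentile(c,3,axis=0)+np.percentile(c,97,axis=0))/2).round(1).tolist()
E
python3 - <<'E'
from h import *
for n in ['scene','side']:
    p=env.read_camera(n)
    for t in ['spent1','cork1','box_a','mat','tray','tray_bar','votive','pillar','wineglass']:
        for d in env.trace(p,t):
            c=cloud(p,d['mask'])
            if len(c)<5: continue
            s=np.percentile(c,[3,97],axis=0).round()
            top=c[c[:,2]>s[1,2]-5]
            print(n,t,round(d['score'],2),len(c),s.tolist(),'topmid',mid(top))
            if t in('tray_bar','mat'):
                r=cv2.minAreaRect((top if t=='tray_bar' else c)[:,:2].astype(np.float32)); print('   rect',np.round(r[0]),np.round(r[1]),round(r[2],1))
E
```

```text
scene spent1 0.74 151 [[647.0, -8.0, 4.0], [684.0, 26.0, 20.0]] topmid [666.0, 8.6, 18.1]
scene spent1 0.68 147 [[550.0, 233.0, 3.0], [585.0, 268.0, 20.0]] topmid [567.6, 251.6, 18.3]
scene spent1 0.42 138 [[648.0, -191.0, 3.0], [683.0, -157.0, 20.0]] topmid [666.1, -174.9, 18.2]
scene box_a 0.91 4617 [[314.0, 325.0, 3.0], [581.0, 486.0, 57.0]] topmid [446.7, 407.0, 55.8]
scene box_a 0.65 4289 [[327.0, -481.0, 1.0], [599.0, -303.0, 56.0]] topmid [462.2, -392.4, 55.0]
scene mat 0.78 1281 [[404.0, -129.0, 0.0], [578.0, 145.0, 9.0]] topmid [492.7, 7.9, 7.2]
   rect [489.   7.] [181. 282.] 2.9
scene tray 0.56 2837 [[431.0, -111.0, 6.0], [550.0, 116.0, 51.0]] topmid [439.5, 0.7, 51.6]
scene tray_bar 0.86 2743 [[432.0, -110.0, 6.0], [549.0, 115.0, 51.0]] topmid [439.8, 1.4, 51.6]
   rect [440.   1.] [19. 77.] 2.1
scene tray_bar 0.18 142 [[649.0, -7.0, 1.0], [685.0, 26.0, 20.0]] topmid [667.2, 9.4, 18.3]
   rect [668.  10.] [32. 34.] 44.8
scene votive 0.82 570 [[766.0, 15.0, 12.0], [825.0, 70.0, 67.0]] topmid [795.2, 42.7, 65.7]
scene votive 0.29 154 [[648.0, -192.0, 1.0], [683.0, -157.0, 2
[... 916 characters left out ...]
, -133.0, 2.0], [574.0, 126.0, 10.0]] topmid [489.2, -3.0, 7.5]
   rect [489.   4.] [170. 280.] 3.3
side tray 0.96 1825 [[428.0, -118.0, 7.0], [546.0, 119.0, 52.0]] topmid [437.1, -0.8, 51.9]
side tray_bar 0.82 1872 [[428.0, -119.0, 6.0], [546.0, 119.0, 52.0]] topmid [437.1, -0.8, 51.9]
   rect [436.  -1.] [17. 82.] 2.2
side votive 0.71 361 [[762.0, 10.0, 6.0], [821.0, 72.0, 68.0]] topmid [791.4, 42.6, 66.5]
side pillar 0.68 85 [[659.0, 162.0, 4.0], [694.0, 226.0, 46.0]] topmid [672.2, 175.7, 44.0]
side pillar 0.56 986 [[665.0, -402.0, 10.0], [726.0, -342.0, 113.0]] topmid [697.8, -368.9, 111.4]
side wineglass 0.55 591 [[673.0, 343.0, 2.0], [745.0, 508.0, 200.0]] topmid [705.8, 379.8, 199.7]
```

```bash
python3 -m inch '[[0,0,0.1814,0,0,0,-1],[0,0,0.1814,0,0,0,-1],[0,0,0.1814,0,0,0,-1],[0,0,0.1814,0,0,0,-1],[0,0,0.1814,0,0,0,-1],[0,0,0.1814,0,0,0,-1],[0,0,0.1814,0,0,0,-1],[0,0,0,-4.72,5.4,0,-1],[0,0,0,-4.72,5.4,0,-1],[0,0,0,-4.72,5.4,0,-1],[0,0,0,-4.72,5.4,0,-1],[0,0,0,-4.72,5.4,0,-1],[0,0,0,-4.72,5.4,0,-1],[0,0,0,-4.72,5.4,0,-1],[0,0,0,-4.72,5.4,0,-1],[0,0,0,-4.72,5.4,0,-1],[0,0,0,0,0,0,-1]]'
```

```text
t: 4.12
eef_pos: [611.3, 223.7, 180.6]
tcp_rot: [3.141, 0.0, 1.567]
ft_force: [-0.9, 0.7, 0.1]
opening: 1.0
grip_force: 0.0
```

Run:
```python
from h import *
p=env.read_camera('wrist'); save(p,'w1.png'); print(p['fx'],p['position'],p['orientation'])
for t in ['cork1','spent1']:
  print(t,[(w(p,d['centre']).round().tolist(),round(d['score'],2)) for d in env.find_in(p,t)])
```

```text
297.3186396354542 [611.09391707 305.88551441 385.2178828 ] [ 2.85043708e+00 -8.28143872e-04 -5.11126873e-03]
cork1 [([670.0, 182.0, 39.0], 0.89)]
spent1 [([563.0, 249.0, 11.0], 0.82), ([668.0, 3.0, 8.0], 0.61)]
```

View pics/w1.png

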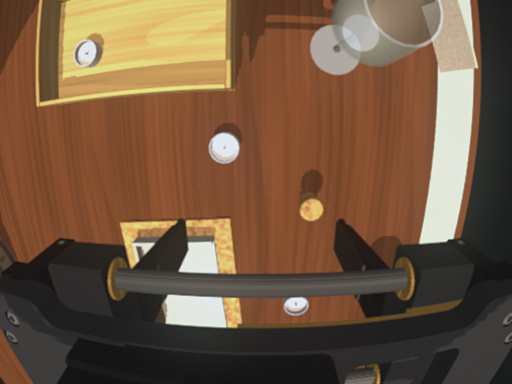

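The wrist view shows the cork top at (311,210), a tealight at (224,147) and another at (296,305). The old tealight is in the left box at (87,53). I add fisheye rays and intersect them with measured heights.

```bash
cat >> h.py <<'E'
def ray(p,u,v):
    a,b=u-p['cx'],v-p['cy']; 
    if p['fx']<350:
        r=np.hypot(a,b)/p['fx']; s=np.sin(r)/(np.hypot(a,b)+1e-9); d=np.array([a*s,b*s,np.cos(r)])
    else: d=np.array([a/p['fx'],b/p['fy'],1])
    return Rc(p['orientation'])@d
def at(p,u,v,z):
    d=ray(p,u,v); o=np.array(p['position']); return (o+d*(z-o[2])/d[2])[:2].round(1)
def look(name,targets,zs):
    p=env.read_camera(name)
    for t,z in zip(targets,zs):
        for d in env.trace(p,t):
            v,u=np.where(d['mask']); print(name,t,round(d['score'],2),'px',u.mean().round(),v.mean().round(),len(u),'xy',at(p,u.mean(),v.mean(),z))
    return p
E
python3 - <<'E'
from h import *
look('wrist',['cork1','spent1'],[40,14]);look('side',['cork1','spent1'],[22,10]);look('scene',['cork1','spent1'],[22,10])
E
```

```text
wrist cork1 0.87 px 312.0 209.0 519 xy [672.2 181.3]
wrist spent1 0.72 px 227.0 150.0 687 xy [565.2 251.1]
wrist spent1 0.62 px 296.0 306.0 360 xy [664.2   7.2]
side spent1 0.6 px 272.0 193.0 84 xy [664.6   9.9]
side spent1 0.59 px 294.0 228.0 123 xy [ 663.2 -174.8]
side spent1 0.59 px 224.0 162.0 78 xy [563.8 253.4]
side spent1 0.38 px 257.0 164.0 72 xy [680.7 197.5]
scene cork1 0.5 px 304.0 239.0 106 xy [672.4 177.4]
scene spent1 0.69 px 247.0 229.0 161 xy [664.5   8.4]
scene spent1 0.63 px 333.0 213.0 129 xy [566.3 252.6]
scene spent1 0.61 px 183.0 191.0 122 xy [ 571.6 -214.5]
scene spent1 0.44 px 187.0 218.0 126 xy [ 664.1 -175.2]
```

```bash
python3 -m inch '[[0,0,0,-2.35,3.05,0,-1],[0,0,0,-2.35,3.05,0,-1],[0,0,0,0,0,5,-1],[0,0,0,0,0,5,-1],[0,0,0,0,0,4,-1],[0,0,0,0,0,3.3,-1],[0,0,0,0,0,0,-1],[0,0,0,0,0,0,0.9],[0,0,0,0,0,0,0.9],[0,0,0,0,0,0,0.9],[0,0,0,0,0,0,0.9],[0,0,0,0,0,0,0.9],[0,0,0,0,0,0,0.9],[0,0,0,0,0,-5,0.9],[0,0,0,0,0,-5,0.9],[0,0,0,0,0,-5,0.9],[0,0,0,0,0,0,0.9]]'
```

```text
t: 6.85
eef_pos: [671.4, 180.2, 162.7]
tcp_rot: [3.134, -0.001, 1.571]
ft_force: [0.1, -0.5, -1.4]
opening: 0.062
grip_force: 0.0
```

Run:
```python
from h import *
p=look('scene',['cork1','spent1'],[22,10]); save(p,'s2.png')
p=env.read_camera('wrist'); a=p['img'];b=env.read_camera('side')['img']
cv2.imwrite('pics/c2.png',np.hstack([cv2.resize(a[150:,:],(400,300)),cv2.resize(b[80:230,160:360],(400,300))])[:,:,::-1])
print(env.state()['opening'],env.state()['eef_pos'])
```

```text
scene cork1 0.59 px 304.0 239.0 103 xy [672.3 177.5]
scene spent1 0.69 px 183.0 191.0 95 xy [ 572.8 -213.9]
scene spent1 0.57 px 187.0 219.0 124 xy [ 665.3 -174.6]
scene spent1 0.52 px 247.0 229.0 146 xy [666.9   8.3]
0.0461493084172493 [669.15767756 179.75834865 156.61116163]
```

View pics/c2.png

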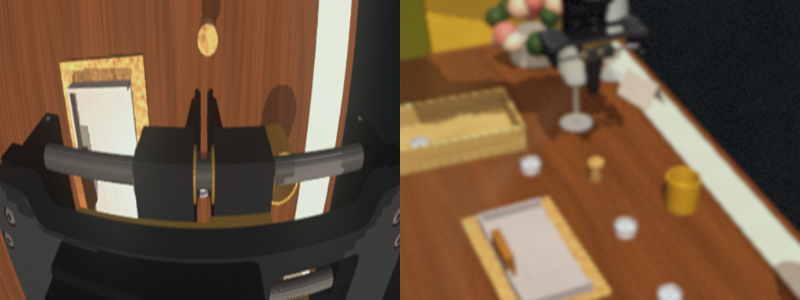

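The cork was missed: the fingers were still closing when I lifted. The cork still stands in place, at about (266,181) in the full wrist image. I'll pre-open to part width and wait longer.

```bash
python3 - <<'E'
from h import *
look('wrist',['cork1','spent1'],[40,14]); print(env.state()['eef_pos'],env.state()['opening'])
E
python3 -m inch '[[0,0,0,-0.1,0.2,0,-0.3],[0,0,0,0,0,0,-0.3],[0,0,0,0,0,0,-0.3],[0,0,0,0,0,0,-0.3],[0,0,0,0,0,0,-0.3],[0,0,0,0,0,0,-0.3],[0,0,0,0,0,0,-0.3],[0,0,0,0,0,0,-0.3]]'
```

```text
wrist cork1 0.62 px 265.0 178.0 601 xy [673.9 179.1]
wrist spent1 0.6 px 174.0 115.0 867 xy [566.  250.9]
[669.46554064 179.83145308 157.11144091] 0.05125985600138255
t: 8.25
eef_pos: [671.8, 178.9, 158.3]
tcp_rot: [3.142, -0.0, 1.571]
ft_force: [-0.3, -0.5, 0.8]
opening: 0.647
grip_force: 0.0
```

```bash
python3 -m inch '[[0,0,0,0,0.1,5,-0.3],[0,0,0,0,0,5,-0.3],[0,0,0,0,0,5,-0.3],[0,0,0,0,0,0,-0.3],[0,0,0,0,0,0,1],[0,0,0,0,0,0,1],[0,0,0,0,0,0,1],[0,0,0,0,0,0,1],[0,0,0,0,0,0,1],[0,0,0,0,0,0,1],[0,0,0,0,0,0,1],[0,0,0,0,0,0,1]]'
```

```text
t: 9.75
eef_pos: [674.2, 179.5, 12.7]
tcp_rot: [3.137, -0.001, 1.571]
ft_force: [-7.6, -0.6, 31.5]
opening: 0.003
grip_force: 16.2
```

Run:
```python
from h import *
print(env.state()['joints'].round(3))
p=look('wrist',['cork1'],[40]); q=look('side',['cork1'],[22]);r=env.read_camera('scene')
cv2.imwrite('pics/c3.png',np.hstack([cv2.resize(p['img'],(400,400)),cv2.resize(r['img'][180:300,240:360],(400,400))])[:,:,::-1])
```

```text
[0.165 0.77  1.508 0.    0.859 0.165]
wrist cork1 0.64 px 277.0 223.0 1236 xy [683.9 185.9]
side cork1 0.54 px 259.0 164.0 65 xy [681.1 179.1]
```

View pics/c3.png

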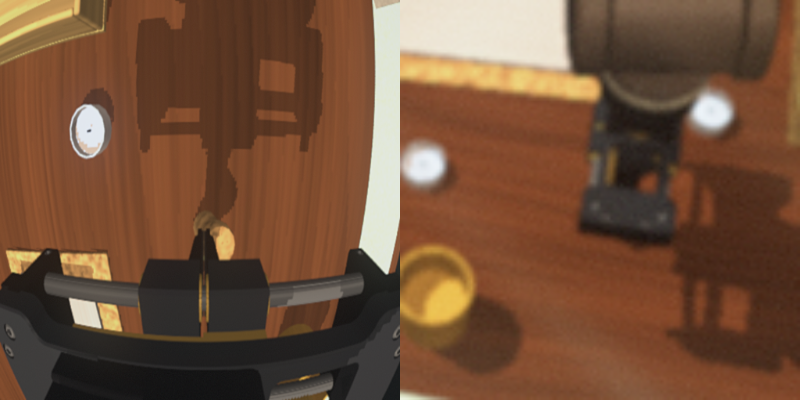

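The fingers are shut and the cork sits just beside them, at about (225,245) in the left panel, so it was pushed or squeezed aside. I'll raise the arm and re-measure.

```bash
python3 -m inch '[[0,0,0,0,0,-2,1],[0,0,0,0,0,-5,1],[0,0,0,0,0,-5,1],[0,0,0,0,0,0,-0.3],[0,0,0,0,0,0,-0.3],[0,0,0,0,0,0,-0.3],[0,0,0,0,0,0,-0.3],[0,0,0,0,0,0,-0.3]]'
python3 - <<'E'
from h import *
p=look('wrist',['cork1'],[20]); q=look('side',['cork1'],[12]);r=look('scene',['cork1'],[12])
for a in (q,r):
  for d in env.trace(a,'cork1')[:1]: c=cloud(a,d['mask']); print(np.percentile(c,[3,97],axis=0).round())
cv2.imwrite('pics/c4.png',np.hstack([cv2.resize(p['img'][100:300,150:350],(400,400)),cv2.resize(q['img'][120:200,220:300],(400,400))])[:,:,::-1])
E
```

```text
t: 11.0
eef_pos: [672.6, 178.9, 127.6]
tcp_rot: [-3.141, 0.0, 1.571]
ft_force: [-1.3, 0.5, 0.5]
opening: 0.471
grip_force: 0.0
wrist cork1 0.88 px 262.0 185.0 728 xy [674.1 173.1]
wrist cork1 0.2 px 84.0 33.0 10940 xy [466.1 359. ]
side cork1 0.53 px 224.0 162.0 94 xy [562.9 250.9]
side cork1 0.49 px 257.0 163.0 80 xy [679.8 197.2]
side cork1 0.44 px 225.0 207.0 1772 xy [486.9  -3.3]
scene cork1 0.46 px 304.0 239.0 124 xy [667.3 178.4]
[[546. 231.   0.]
 [581. 296.  22.]]
[[663. 165.   4.]
 [689. 191.  45.]]
```

View pics/c4.png

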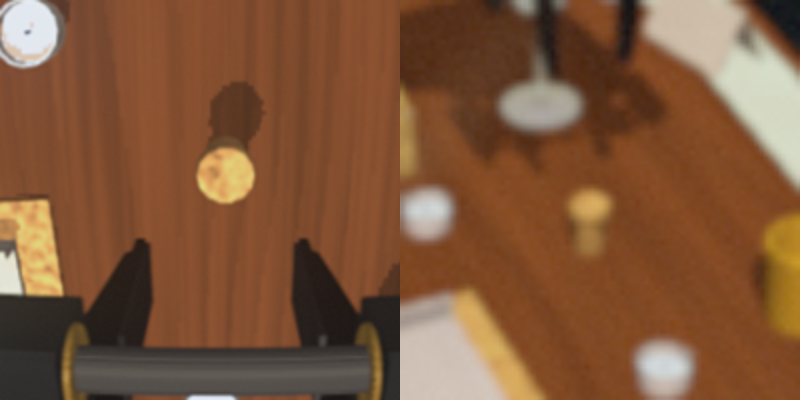

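The cork is standing again, in the same place (head at about (263,187) in the full wrist image). I'll go down open and check alignment before closing.

```bash
python3 -m inch '[[0,0,0,-0.2,0.1,0,-0.3],[0,0,0,0,0,5,-0.3],[0,0,0,0,0,4,-0.3],[0,0,0,0,0,3,-0.3],[0,0,0,0,0,0,-0.3],[0,0,0,0,0,0,-0.3]]'
python3 - <<'E'
from h import *
p=look('wrist',['cork1'],[40]); q=look('side',['cork1'],[22])
cv2.imwrite('pics/c5.png',np.hstack([cv2.resize(p['img'][130:330,160:360],(400,400)),cv2.resize(q['img'][120:200,220:300],(400,400))])[:,:,::-1])
E
```

```text
t: 12.15
eef_pos: [674.5, 177.0, 9.6]
tcp_rot: [3.14, -0.0, 1.571]
ft_force: [-0.4, 0.6, 0.9]
opening: 0.653
grip_force: 0.0
wrist cork1 0.95 px 260.0 229.0 1998 xy [673.7 180.6]
side cork1 0.63 px 257.0 164.0 65 xy [673.5 180.4]
```

View pics/c5.png

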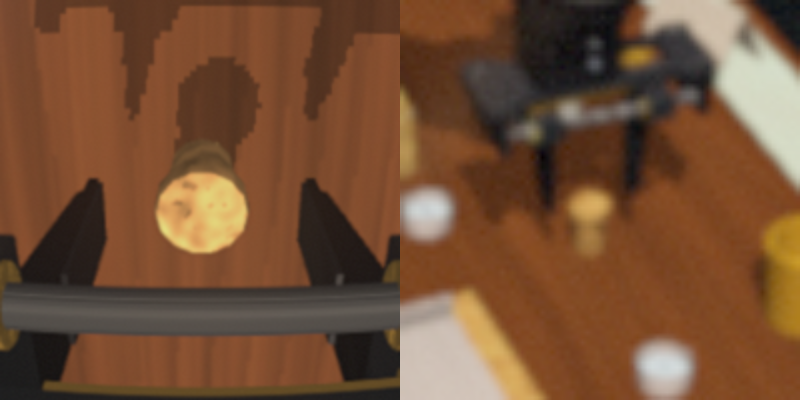

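The wrist view shows fingers straddling the cork, but the side view suggests the fingertips are behind or above it. I'll triangulate the tips: wrist tips at (207,220) and (314,220), side tips at about (249,161) and (346→crop 630,180 = (266,156)).

Run:
```python
from h import *
p=env.read_camera('wrist'); q=env.read_camera('side')
print(p['position'],p['orientation'],env.state()['eef_pos'])
for (u,v),(a,b) in [((207,220),(249,161)),((314,220),(266,156))]:
    d1,d2=ray(p,u,v),ray(q,a,b); d2/=np.linalg.norm(d2); o1,o2=np.array(p['position']),np.array(q['position'])
    t=np.linalg.lstsq(np.c_[d1,-d2],o2-o1,rcond=None)[0]; print((o1+t[0]*d1).round(),(o2+t[1]*d2).round())
for z in (0,10,20,30,40,50): print(z,at(p,207,220,z),at(p,314,220,z),at(p,260,236,z),at(q,249,161,z),at(q,266,156,z))
# cork: wrist mask bounds and depth
m=env.trace(p,'cork1')[0]['mask'] ; v,u=np.where(m); print(u.min(),u.max(),v.min(),v.max())
for uv in [(260,236),(207,222),(314,222),(260,208)]: 
    d=ray(p,*uv); zc=Rc(p['orientation'])[:,2]; D=p['depth'][uv[1],uv[0]]; print(uv,D,(np.array(p['position'])+d*D/(d@zc)).round())
```

```text
[673.42243476 259.08302517 214.37267544] [ 2.85112232e+00 -2.66857227e-03 -6.72105481e-04] [674.12712926 176.98893824   9.15879871]
[640. 187.  40.] [643. 186.  40.]
[707. 188.  43.] [714. 187.  45.]
0 [631.8 170.3] [716.  170.1] [673.5 156.6] [662.6 238.9] [739.8 247.3]
10 [633.7 174.4] [714.1 174.3] [673.5 161.4] [657.7 225.6] [734.1 233.9]
20 [635.6 178.5] [712.1 178.4] [673.5 166.2] [652.9 212.3] [728.4 220.5]
30 [637.6 182.7] [710.1 182.6] [673.5 171. ] [648. 199.] [722.6 207.1]
40 [639.5 186.8] [708.1 186.7] [673.5 175.7] [643.1 185.7] [716.9 193.7]
50 [641.5 191. ] [706.1 190.9] [673.5 180.5] [638.3 172.3] [711.2 180.3]
237 284 199 255
(260, 236) 187.95941 [673. 177.  43.]
(207, 222) 177.51778 [641. 190.  50.]
(314, 222) 178.4579 [706. 189.  49.]
(260, 208) 204.78438 [673. 188.  22.]
```

The open tips are about 30 mm higher than the TCP, because the fingers swing on an arc. I'll raise the arm and measure tip height against opening with the wrist depth.

```bash
cat >> h.py <<'E'
def wcloud(p):
    v,u=np.mgrid[0:384,0:512]; a,b=u-p['cx'],v-p['cy']; r=np.hypot(a,b)+1e-9; t=r/p['fx']
    D=p['depth']; k=D*np.tan(t)/r; m=(D>0)&(t<1.3)
    c=np.stack([a*k,b*k,D],-1)[m]
    return c@Rc(p['orientation']).T+np.array(p['position'])
def tips():
    p=env.read_camera('wrist'); s=env.state(); T=R.from_euler('xyz',s['tcp_rot']).as_matrix()
    c=(wcloud(p)-s['eef_pos'])@T
    c=c[(abs(c[:,1])<75)&(c[:,0]>-20)&(c[:,0]<25)&(c[:,2]>-70)&(c[:,2]<30)]
    for q in (c[c[:,1]>0],c[c[:,1]<0]):
        if len(q)>5:
            z=np.percentile(q[:,2],99.); t=q[q[:,2]>z-6]; print('open',round(s['opening'],3),'tip z(tool)',z.round(1),'x',np.median(t[:,0]).round(1),'y',t[:,1].min().round(1),t[:,1].max().round(1))
E
python3 -m inch '[[0,0,0,0,0,-5,-0.3],[0,0,0,0,0,-5,-0.3],[0,0,0,0,0,-5,-0.3],[0,0,0,0,0,0,-0.3]]'; python3 -c 'from h import *;tips()'
python3 -m inch '[[0,0,0,0,0,0,0.2],[0,0,0,0,0,0,0.2],[0,0,0,0,0,0,0.2],[0,0,0,0,0,0,0.2],[0,0,0,0,0,0,0.2]]'; python3 -c 'from h import *;tips()'
python3 -m inch '[[0,0,0,0,0,0,0.35],[0,0,0,0,0,0,0.35],[0,0,0,0,0,0,0.35]]'; python3 -c 'from h import *;tips()'
python3 -m inch '[[0,0,0,0,0,0,0.66],[0,0,0,0,0,0,0.66],[0,0,0,0,0,0,0.66],[0,0,0,0,0,0,0.66]]'; python3 -c 'from h import *;tips()'
```

```text
t: 13.0
eef_pos: [675.4, 177.2, 163.0]
tcp_rot: [3.134, -0.001, 1.571]
ft_force: [-0.3, -0.2, -0.1]
opening: 0.649
grip_force: 0.0
open 0.65 tip z(tool) -37.3 x 8.2 y 31.1 35.8
open 0.65 tip z(tool) -37.4 x 8.8 y -34.9 -30.1
t: 13.68
eef_pos: [673.8, 176.8, 158.1]
tcp_rot: [-3.141, -0.0, 1.571]
ft_force: [-0.2, -0.6, -0.2]
opening: 0.4
grip_force: 0.0
open 0.397 tip z(tool) -34.8 x 10.7 y 18.6 23.2
open 0.397 tip z(tool) -35.2 x 10.7 y -24.1 -19.1
t: 14.1
eef_pos: [673.8, 176.9, 158.3]
tcp_rot: [3.141, -0.0, 1.571]
ft_force: [0.9, -0.0, -0.9]
opening: 0.326
grip_force: 0.0
open 0.325 tip z(tool) -35.2 x 11.0 y 15.0 19.6
open 0.325 tip z(tool) -34.8 x 11.0 y -20.6 -16.1
t: 14.65
eef_pos: [673.8, 176.9, 158.2]
tcp_rot: [3.142, -0.0, 1.571]
ft_force: [-0.3, -0.4, 0.4]
opening: 0.171
grip_force: 0.0
open 0.17 tip z(tool) -35.0 x 11.5 y 7.5 12.0
open 0.17 tip z(tool) -34.9 x 11.8 y -13.2 -8.7
```

The tips stay about 35 mm short of the reported TCP at every opening, and the side view agrees. So the real fingertips are at TCP z + 35 mm, and I descend that much further.

```bash
python3 -m inch '[[0,0,0,0,0,0,-0.3],[0,0,0,0,0,0,-0.3],[0,0,0,0,0,0,-0.3],[0,0,0,0,0,0,-0.3],[0,0,0,0,0,0,-0.3],[0,0,0,0,0,0,-0.3],[0,0,0,0,0,5,-0.3],[0,0,0,0,0,5,-0.3],[0,0,0,0,0,5,-0.3],[0,0,0,0,0,2,-0.3],[0,0,0,0,0,1.2,-0.3],[0,0,0,0,0,0,-0.3]]'
python3 -m inch '[[0,0,0,0,0,0,1],[0,0,0,0,0,0,1],[0,0,0,0,0,0,1],[0,0,0,0,0,0,1],[0,0,0,0,0,0,1],[0,0,0,0,0,0,1]]'
```

```text
t: 16.2
eef_pos: [674.2, 177.0, -23.2]
tcp_rot: [3.141, -0.0, 1.571]
ft_force: [0.0, 0.8, 0.0]
opening: 0.647
grip_force: 0.0
t: 16.95
eef_pos: [674.0, 176.9, -23.4]
tcp_rot: [3.141, -0.0, 1.571]
ft_force: [-0.9, -0.3, 3.7]
opening: 0.32
grip_force: 30.0
```

```bash
python3 -m inch '[[0,0,0,0,0,-6,1],[0,0,0,0,0,-6,1],[0,0,0,0,0,-6,1],[0,0,0,-5.15,-2.5,0,1],[0,0,0,-5.15,-2.5,0,1],[0,0,0,-5.15,-2.5,0,1],[0,0,0,-5.15,-2.5,0,1],[0,0,0,-5.15,-2.5,0,1],[0,0,0,-5.15,-2.5,0,1],[0,0,0,-5.15,-2.5,0,1],[0,0,0,-5.15,-2.5,0,1],[0,0,0,-5.15,-2.5,0,1],[0,0,0,-5.15,-2.5,0,1],[0,0,0,-5.15,-2.5,0,1],[0,0,0,0,0,0,1]]'
python3 - <<'E'
from h import *
p=look('wrist',['cork1','spent1'],[45,14])
look('side',['cork1','spent1'],[28,10])
c=wcloud(p); c=c[(c[:,2]>52)&(c[:,2]<60)&(c[:,1]<-280)]; print(len(c)); r=cv2.minAreaRect(c[:,:2].astype(np.float32)); print(r)
E
```

```text
t: 18.82
eef_pos: [397.1, -392.6, 155.8]
tcp_rot: [-3.141, 0.0, 1.567]
ft_force: [-0.1, 0.0, -0.5]
opening: 0.312
grip_force: 30.0
wrist cork1 0.79 px 261.0 248.0 2476 xy [ 396.5 -477.7]
wrist spent1 0.91 px 400.0 36.0 742 xy [ 569.9 -217. ]
wrist spent1 0.75 px 457.0 21.0 593 xy [ 662.1 -177.8]
side cork1 0.69 px 236.0 259.0 198 xy [ 443.2 -246. ]
side spent1 0.68 px 294.0 228.0 120 xy [ 662.2 -177.2]
side spent1 0.44 px 272.0 194.0 100 xy [663.    6.9]
side spent1 0.42 px 272.0 244.0 123 xy [ 570.1 -216.5]
3489
((517.037841796875, -388.27984619140625), (386.16943359375, 165.0283203125), 6.280889511108398)
```

```bash
python3 -m inch '[[0,0,0,0,0,5,1],[0,0,0,0,0,5,1],[0,0,0,0,0,5,1],[0,0,0,0,0,0,1],[0,0,0,0,0,0,-0.2],[0,0,0,0,0,0,-0.2],[0,0,0,0,0,0,-0.2],[0,0,0,0,0,0,-0.2],[0,0,0,0,0,-5,-0.2],[0,0,0,0,0,-5,-0.2],[0,0,0,0,0,-5,-0.2],[0,0,0,3.5,3.5,0,-0.2],[0,0,0,3.5,3.5,0,-0.2],[0,0,0,3.5,3.5,0,-0.2],[0,0,0,3.5,3.5,0,-0.2],[0,0,0,3.5,3.5,0,-0.2],[0,0,0,0,0,0,-0.3]]'
python3 - <<'E'
from h import *
p=look('side',['cork1','spent1'],[28,10]); q=look('wrist',['cork1','spent1'],[28,14]);r=look('scene',['cork1'],[28])
cv2.imwrite('pics/c6.png',np.hstack([cv2.resize(p['img'][200:360,180:340],(400,400)),cv2.resize(r['img'],(400,300),0)[:,:].copy() if 0 else cv2.resize(r['img'][100:260,80:240],(400,400))])[:,:,::-1])
E
```

```text
t: 21.25
eef_pos: [575.4, -212.3, 156.2]
tcp_rot: [3.141, -0.0, 1.574]
ft_force: [0.0, -0.2, -0.4]
opening: 0.639
grip_force: 0.0
side cork1 0.57 px 238.0 303.0 165 xy [ 400.6 -388.2]
side spent1 0.6 px 294.0 228.0 122 xy [ 663.4 -174.9]
side spent1 0.56 px 224.0 162.0 91 xy [563.7 253.6]
wrist spent1 0.78 px 337.0 4.0 257 xy [663.3  -7.5]
wrist spent1 0.73 px 336.0 141.0 828 xy [ 663.3 -175.8]
wrist spent1 0.66 px 259.0 172.0 833 xy [ 571.1 -214.5]
scene cork1 0.44 px 145.0 136.0 68 xy [ 393.8 -396.2]
```

View pics/c6.png

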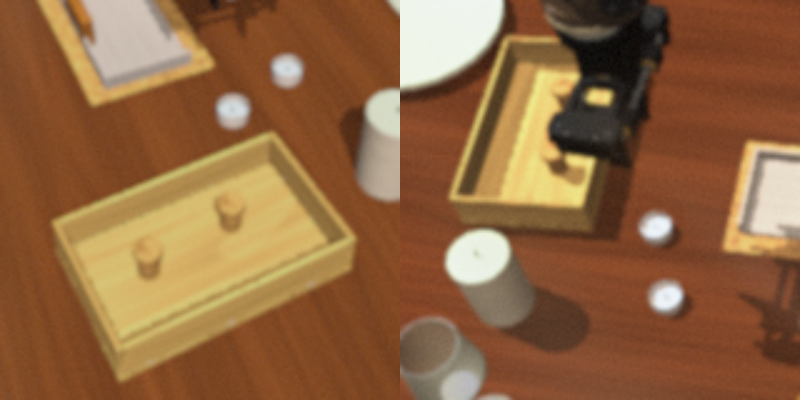

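Both corks now stand in the right box (left panel, (150,258) and (230,212)), and the tealights are undisturbed. Next is tealight A. I also check how low the gripper body hangs.

```bash
python3 - <<'E'
from h import *
p=env.read_camera('wrist'); s=env.state(); T=R.from_euler('xyz',s['tcp_rot']).as_matrix()
c=(wcloud(p)-s['eef_pos'])@T; c=c[(abs(c[:,0])<60)&(abs(c[:,1])<110)&(c[:,2]<0)]
for a in range(-100,100,20):
    q=c[(c[:,1]>=a)&(c[:,1]<a+20)]
    if len(q): print(a,len(q),np.percentile(q[:,2],[50,98]).round())
E
python3 -m inch '[[0,0,0,-0.2,-0.4,5,-0.3],[0,0,0,0,0,5,-0.3],[0,0,0,0,0,5,-0.3],[0,0,0,0,0,2,-0.3],[0,0,0,0,0,1.5,-0.3],[0,0,0,0,0,0,-0.3],[0,0,0,0,0,0,1],[0,0,0,0,0,0,1],[0,0,0,0,0,0,1],[0,0,0,0,0,0,1],[0,0,0,0,0,0,1],[0,0,0,0,0,0,1]]'
```

```text
-100 1504 [-155. -119.]
-80 7087 [-149. -115.]
-60 6397 [-147. -118.]
-40 10006 [-136.  -48.]
-20 6489 [-152. -126.]
0 6215 [-152. -126.]
20 9048 [-136.  -46.]
40 6498 [-138. -120.]
60 7702 [-147. -115.]
80 792 [-155. -120.]
t: 23.2
eef_pos: [570.1, -216.7, -28.2]
tcp_rot: [3.141, 0.0, 1.571]
ft_force: [-0.7, 0.8, 6.7]
opening: 0.39
grip_force: 30.0
```

```bash
python3 -m inch '[[0,0,0,0,0,-5,1],[0,0,0,0,0,-5,1],[0,0,0,4.75,-2.1,0,1],[0,0,0,4.75,-2.1,0,1],[0,0,0,4.75,-2.1,0,1],[0,0,0,0,0,0,1],[0,0,0,0,0,5,1],[0,0,0,0,0,3,1],[0,0,0,0,0,0.9,1],[0,0,0,0,0,0,1],[0,0,0,0,0,0,-0.2],[0,0,0,0,0,0,-0.2],[0,0,0,0,0,0,-0.2],[0,0,0,0,0,0,-0.2],[0,0,0,0,0,-5,-0.2],[0,0,0,0,0,-5,-0.2],[0,0,0,0,0,0,-0.2]]'
python3 - <<'E'
from h import *
look('scene',['spent1'],[10]);look('side',['spent1'],[10]);look('wrist',['spent1'],[14])
E
```

```text
t: 25.32
eef_pos: [508.4, -74.5, 85.3]
tcp_rot: [3.136, 0.002, 1.571]
ft_force: [0.1, 0.1, 0.1]
opening: 0.602
grip_force: 0.0
scene spent1 0.69 px 247.0 229.0 128 xy [665.7   8.6]
scene spent1 0.5 px 333.0 213.0 136 xy [565.5 252.2]
scene spent1 0.46 px 187.0 218.0 148 xy [ 664.4 -174.6]
scene spent1 0.45 px 231.0 179.0 100 xy [502.8 -73.4]
side spent1 0.67 px 294.0 227.0 123 xy [ 663.4 -174.4]
side spent1 0.47 px 272.0 193.0 99 xy [666.1  10.9]
side spent1 0.47 px 238.0 217.0 111 xy [512.5 -63.8]
wrist spent1 0.85 px 262.0 192.0 1414 xy [506.7 -75.4]
wrist spent1 0.77 px 419.0 112.0 1177 xy [663.2   7.2]
```

```bash
python3 -m inch '[[0,0,0,-2.51,3.92,0,-0.3],[0,0,0,-2.51,3.92,0,-0.3],[0,0,0,-2.51,3.92,0,-0.3],[0,0,0,-2.51,3.92,0,-0.3],[0,0,0,0,0,0,-0.3],[0,0,0,0,0,5,-0.3],[0,0,0,0,0,4,-0.3],[0,0,0,0,0,2.1,-0.3],[0,0,0,0,0,0,-0.3],[0,0,0,0,0,0,1],[0,0,0,0,0,0,1],[0,0,0,0,0,0,1],[0,0,0,0,0,0,1],[0,0,0,0,0,0,1],[0,0,0,0,0,0,1]]'
```

```text
t: 27.5
eef_pos: [663.9, -174.6, -28.1]
tcp_rot: [3.141, 0.0, 1.571]
ft_force: [-1.0, 1.2, 6.5]
opening: 0.391
grip_force: 30.0
```

```bash
python3 -m inch '[[0,0,0,0,0,-5,1],[0,0,0,0,0,-5,1],[0,0,0,3.81,-3.98,0,1],[0,0,0,3.81,-3.98,0,1],[0,0,0,3.81,-3.98,0,1],[0,0,0,3.81,-3.98,0,1],[0,0,0,0,0,0,1],[0,0,0,0,0,5,1],[0,0,0,0,0,3,1],[0,0,0,0,0,0.9,1],[0,0,0,0,0,0,1],[0,0,0,0,0,0,-0.2],[0,0,0,0,0,0,-0.2],[0,0,0,0,0,0,-0.2],[0,0,0,0,0,0,-0.2],[0,0,0,0,0,-5,-0.2],[0,0,0,0,0,-5,-0.2],[0,0,0,0,0,0,-0.2]]'
python3 - <<'E'
from h import *
look('scene',['spent1'],[10]);look('side',['spent1'],[10]);look('wrist',['spent1'],[14])
E
```

```text
t: 29.75
eef_pos: [506.1, -22.4, 85.3]
tcp_rot: [3.135, 0.001, 1.571]
ft_force: [0.1, -0.5, -0.5]
opening: 0.602
grip_force: 0.0
scene spent1 0.68 px 332.0 213.0 134 xy [564.7 251.1]
scene spent1 0.67 px 231.0 179.0 104 xy [501.7 -74.5]
scene spent1 0.48 px 247.0 229.0 122 xy [665.1   8.3]
side spent1 0.55 px 232.0 207.0 97 xy [507.9 -10.8]
side spent1 0.4 px 272.0 194.0 90 xy [664.5   8.1]
side spent1 0.24 px 225.0 206.0 1531 xy [485.6   2.9]
wrist spent1 0.8 px 264.0 242.0 1267 xy [506.8 -76.5]
wrist spent1 0.76 px 416.0 162.0 1132 xy [662.9   8. ]
wrist spent1 0.73 px 262.0 195.0 1412 xy [504.9 -26. ]
```

```bash
python3 -m inch '[[0,0,0,1,5.3,0,-0.3],[0,0,0,1,5.3,0,-0.3],[0,0,0,1,5.3,0,-0.3],[0,0,0,0,0,0,-0.3],[0,0,0,0,0,5,-0.3],[0,0,0,0,0,4,-0.3],[0,0,0,0,0,2.1,-0.3],[0,0,0,0,0,0,-0.3],[0,0,0,0,0,0,1],[0,0,0,0,0,0,1],[0,0,0,0,0,0,1],[0,0,0,0,0,0,1],[0,0,0,0,0,0,1],[0,0,0,0,0,0,1]]'
```

```text
t: 31.8
eef_pos: [663.8, 7.9, -28.0]
tcp_rot: [3.141, 0.0, 1.571]
ft_force: [-1.2, -0.0, 5.8]
opening: 0.391
grip_force: 30.0
```

```bash
python3 -m inch '[[0,0,0,0,0,-5,1],[0,0,0,0,0,-5,1],[0,0,0,0.73,-5.37,0,1],[0,0,0,0.73,-5.37,0,1],[0,0,0,0.73,-5.37,0,1],[0,0,0,0,0,0,1],[0,0,0,0,0,5,1],[0,0,0,0,0,3,1],[0,0,0,0,0,0.9,1],[0,0,0,0,0,0,1],[0,0,0,0,0,0,-0.2],[0,0,0,0,0,0,-0.2],[0,0,0,0,0,0,-0.2],[0,0,0,0,0,0,-0.2],[0,0,0,0,0,-5,-0.2],[0,0,0,0,0,-5,-0.2],[0,0,0,0,0,0,-0.2]]'
python3 - <<'E'
from h import *
look('scene',['spent1'],[10]);look('side',['spent1'],[10]);look('wrist',['spent1'],[14])
E
```

```text
t: 33.92
eef_pos: [503.9, 29.7, 85.3]
tcp_rot: [3.135, 0.0, 1.571]
ft_force: [-0.4, -0.1, -0.7]
opening: 0.601
grip_force: 0.0
scene spent1 0.71 px 264.0 183.0 130 xy [497.2  29.5]
scene spent1 0.46 px 231.0 179.0 123 xy [501.4 -74.6]
side spent1 0.61 px 226.0 198.0 82 xy [503.9  41. ]
side spent1 0.6 px 224.0 163.0 67 xy [562.7 249.8]
side spent1 0.41 px 237.0 217.0 113 xy [508.7 -63.1]
wrist spent1 0.7 px 262.0 194.0 1373 xy [502.2  26.8]
wrist spent1 0.63 px 264.0 244.0 1357 xy [504.5 -27. ]
wrist spent1 0.58 px 245.0 185.0 21687 xy [486.   35.2]
```

```bash
python3 -m inch '[[0,0,0,5.55,1.55,0,-0.3],[0,0,0,5.55,1.55,0,-0.3],[0,0,0,5.55,1.55,0,-0.3],[0,0,0,5.55,1.55,0,-0.3],[0,0,0,0,0,0,-0.3],[0,0,0,0,0,5,-0.3],[0,0,0,0,0,4,-0.3],[0,0,0,0,0,2.1,-0.3],[0,0,0,0,0,0,-0.3],[0,0,0,0,0,0,1],[0,0,0,0,0,0,1],[0,0,0,0,0,0,1],[0,0,0,0,0,0,1],[0,0,0,0,0,0,1],[0,0,0,0,0,0,1]]'
```

```text
t: 36.1
eef_pos: [564.4, 251.7, -28.4]
tcp_rot: [3.141, -0.0, 1.571]
ft_force: [-0.8, -2.5, 6.0]
opening: 0.391
grip_force: 30.0
```

```bash
python3 -m inch '[[0,0,0,0,0,-5,1],[0,0,0,0,0,-5,1],[0,0,0,-5.68,-2.12,0,1],[0,0,0,-5.68,-2.12,0,1],[0,0,0,-5.68,-2.12,0,1],[0,0,0,0,0,0,1],[0,0,0,0,0,5,1],[0,0,0,0,0,3,1],[0,0,0,0,0,0.9,1],[0,0,0,0,0,0,1],[0,0,0,0,0,0,-0.2],[0,0,0,0,0,0,-0.2],[0,0,0,0,0,0,-0.2],[0,0,0,0,0,0,-0.2],[0,0,0,0,0,-5,-0.2],[0,0,0,0,0,-5,-0.2],[0,0,0,0,0,-5,-0.2],[0,0,0,-5,-2,0,-0.2],[0,0,0,0,0,0,-0.2]]'
python3 - <<'E'
from h import *
p=look('scene',['spent1'],[10]);q=look('side',['spent1'],[10]);r=look('wrist',['spent1'],[22])
for a in (p,q):
  d=env.trace(a,'tray_bar')[0]; c=cloud(a,d['mask']); t=c[(c[:,2]>45)&(c[:,2]<58)]; print(len(t),[np.round(x,1) for x in cv2.minAreaRect(t[:,:2].astype(np.float32))], t[:,2].mean().round(1))
c=wcloud(r); t=c[(c[:,2]>45)&(c[:,2]<58)&(c[:,0]>415)&(c[:,0]<465)&(abs(c[:,1])<60)]; print('wrist bar',len(t),cv2.minAreaRect(t[:,:2].astype(np.float32)),t[:,2].mean()) if len(t)>5 else 0
cv2.imwrite('pics/c7.png',np.hstack([cv2.resize(p['img'][130:260,160:370],(400,300)),cv2.resize(r['img'],(400,300))])[:,:,::-1])
print(env.state()['joints'].round(2))
E
```

```text
t: 38.48
eef_pos: [479.8, 29.6, 132.9]
tcp_rot: [3.141, 0.0, 1.569]
ft_force: [0.3, -1.3, 0.0]
opening: 0.601
grip_force: 0.0
scene spent1 0.65 px 116.0 210.0 913 xy [ 676.6 -392. ]
scene spent1 0.62 px 264.0 183.0 115 xy [499.   30.5]
scene spent1 0.58 px 247.0 181.0 131 xy [499.3 -24.8]
scene spent1 0.45 px 231.0 179.0 126 xy [502.2 -74.2]
scene spent1 0.45 px 280.0 185.0 113 xy [494.5  81.1]
side spent1 0.71 px 224.0 208.0 1388 xy [481.5  -5.6]
side spent1 0.65 px 232.0 208.0 80 xy [505.6 -12.5]
side spent1 0.56 px 221.0 189.0 85 xy [502.   94.6]
side spent1 0.46 px 226.0 198.0 102 xy [504.1  41.6]
side spent1 0.42 px 238.0 217.0 87 xy [510.8 -62.9]
wrist spent1 0.95 px 282.0 226.0 951 xy [504.7 -23.2]
wrist spent1 0.91 px 280.0 135.0 1028 xy [501.  80.]
wrist spent1 0.87 px 282.0 261.0 746 xy [506.5 -70. ]
wrist spent1 0.6 px 281.0 181.0 1034 xy [502.4  29.9]
wrist spent1 0.6 px 260.0 177.0 14518 xy [479.9  34.9]
120 [array([438.7,   1.2]), array([20.9, 77.1]), np.float64(1.6)] 51.0
94 [array([437. ,  -2.2]), array([16.5, 83.3]), np.float64(2.1)] 52.2
wrist bar 1087 ((438.1195068359375, -0.002819061279296875), (15.791003227233887, 80.64855194091797), 3.36576247215271) 51.676457492232394
[-0.07  0.35  1.96  0.    0.83 -0.07]
```

View pics/c7.png

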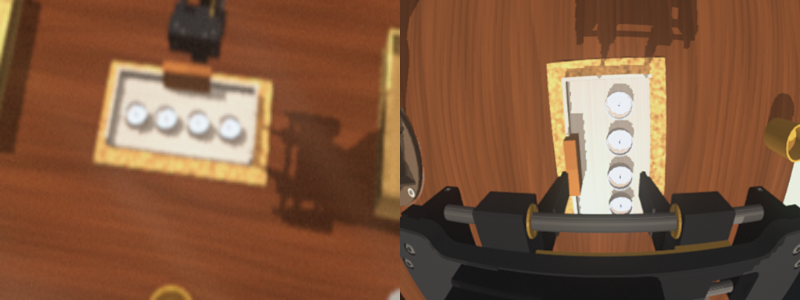

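All four tealights stand in a row on the tray (left panel, (136–230, 115–128)), and the wrist view agrees. Bar centre is (438,0), top 51.5, yaw about +3°. I'll grip it next.

```bash
python3 -m inch '[[0,0,-0.05,0,0,0,0.15],[0,0,0,-2.9,-4.3,0,0.15],[0,0,0,0,0,0,0.15],[0,0,0,0,0,0,0.15],[0,0,0,0,0,5,0.15],[0,0,0,0,0,5,0.15],[0,0,0,0,0,3,0.15],[0,0,0,0,0,0,0.15]]'
python3 - <<'E'
from h import *
tips(); look('wrist',['spent1'],[22]); print(env.state()['joints'].round(2))
E
```

```text
t: 39.88
eef_pos: [438.9, 0.8, 0.6]
tcp_rot: [-3.138, -0.001, 1.622]
ft_force: [0.3, 0.1, 1.1]
opening: 0.426
grip_force: 0.0
open 0.426 tip z(tool) -7.0 x 3.0 y 8.0 74.9
open 0.426 tip z(tool) 2.2 x 5.4 y -75.0 -12.7
wrist spent1 0.83 px 363.0 115.0 2923 xy [500.4  80.7]
wrist spent1 0.8 px 345.0 241.0 508 xy [499.4  -7.7]
wrist spent1 0.62 px 356.0 192.0 2760 xy [501.6  29.5]
[-0.15  0.54  2.17  0.    0.43 -0.2 ]
```

```bash
python3 -m inch '[[0,0,0,0,0,1.5,0.15],[0,0,0,0,0,0,0.15],[0,0,0,0,0,0,1],[0,0,0,0,0,0,1],[0,0,0,0,0,0,1],[0,0,0,0,0,0,1],[0,0,0,0,0,0,1]]'
```

```text
t: 40.9
eef_pos: [439.1, 0.2, -12.4]
tcp_rot: [3.141, -0.0, 1.621]
ft_force: [-1.4, -0.0, 6.4]
opening: 0.168
grip_force: 30.0
```

```bash
python3 -m inch '[[0,0,0,0,0,-0.5,1],[0,0,0,0,0,-1,1],[0,0,0,0,0,-1.5,1],[0,0,0,0,0,-2,1],[0,0,0,0,0,-2,1],[0,0,0,0,0,-2,1],[0,0,0,0,0,-2,1],[0,0,0,0,0,-2,1],[0,0,0,0,0,-1.5,1],[0,0,0,0,0,-0.5,1],[0,0,0,0,0,0,1],[0,0,0,0,0,0,1],[0,0,0,0,0,0,1]]'
python3 - <<'E'
from h import *
r=look('wrist',['spent1'],[160]); q=look('side',['spent1'],[160])
for a in (q,env.read_camera('scene')):
  d=env.trace(a,'tray')[0]; c=cloud(a,d['mask']); c=c[c[:,2]>100]; 
  k=c[(c[:,0]>450)]; A=np.c_[k[:,:2],np.ones(len(k))]; f=np.linalg.lstsq(A,k[:,2],rcond=None)[0]; print('plane slope',f.round(3),np.percentile(c,[3,97],axis=0).round())
cv2.imwrite('pics/c8.png',np.hstack([cv2.resize(q['img'][130:280,150:350],(400,300)),cv2.resize(r['img'],(400,300))])[:,:,::-1])
E
```

```text
t: 42.52
eef_pos: [438.9, 0.3, 136.8]
tcp_rot: [-3.141, -0.0, 1.621]
ft_force: [0.2, -0.5, -4.4]
opening: 0.168
grip_force: 30.0
wrist spent1 0.96 px 364.0 197.0 3098 xy [506.6  26.4]
wrist spent1 0.72 px 372.0 115.0 3354 xy [505.3  80.7]
wrist spent1 0.61 px 363.0 252.0 624 xy [513.3 -15.4]
wrist spent1 0.38 px 366.0 316.0 49 xy [529.8 -76.7]
side spent1 0.48 px 237.0 181.0 140 xy [512. -63.]
side spent1 0.45 px 225.0 163.0 100 xy [506.8  45.9]
side spent1 0.28 px 227.0 179.0 973 xy [487.  -43.1]
plane slope [-7.00000e-03 -2.80000e-02  1.64732e+02] [[ 431. -120.  157.]
 [ 547.   86.  202.]]
plane slope [1.60000e-02 5.00000e-03 1.54149e+02] [[ 432. -112.  156.]
 [ 552.  118.  179.]]
```

View pics/c8.png

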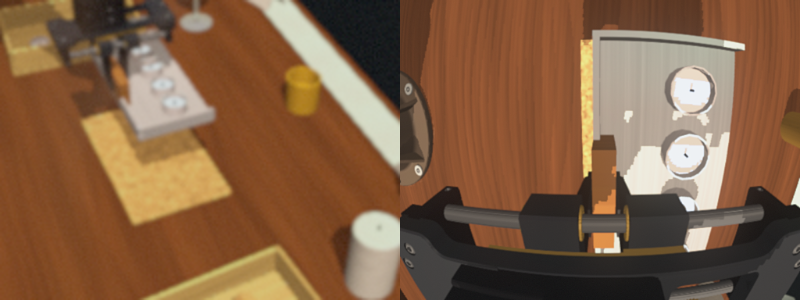

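The tray is level with all four tealights aboard (right panel shows three, side view all four). Now the box_a pose from rim points.

```bash
python3 - <<'E'
from h import *
for n in ('scene','side'):
  p=env.read_camera(n)
  for d in env.trace(p,'box_a'):
    c=cloud(p,d['mask']); t=c[(c[:,2]>50)&(c[:,2]<62)&(c[:,1]>250)]
    if len(t)>50: print(n,len(t),[np.round(x,1) for x in cv2.minAreaRect(t[:,:2].astype(np.float32))])
E
python3 -m inch '[[0,0,0,1.5,0.07,0,1],[0,0,0,3,0.15,0,1],[0,0,0,4,0.2,0,1],[0,0,0,4,0.2,0,1],[0,0,0,4,0.2,0,1],[0,0,0,4,0.2,0,1],[0,0,0,3,0.15,0,1],[0,0,0,2,0.1,0,1],[0,0,0,1,0.05,0,1],[0,0,0,0,0,0,1],[0,0,0,0,0,0,1]]'
```

```text
scene 604 [array([445.1, 407.6]), array([166.8, 277.5]), np.float64(89.4)]
t: 44.45
eef_pos: [439.1, 264.8, 137.2]
tcp_rot: [-3.141, 0.0, 1.62]
ft_force: [0.2, 0.1, -3.6]
opening: 0.168
grip_force: 30.0
```

```bash
python3 -m inch '[[0,0,-0.05,0,0,0,1],[0,0,-0.1,0,0,0,1],[0,0,-0.14,0,0,0,1],[0,0,-0.14,0,0,0,1],[0,0,-0.14,0,0,0,1],[0,0,-0.14,0,0,0,1],[0,0,-0.14,0,0,0,1],[0,0,-0.14,0,0,0,1],[0,0,-0.14,0,0,0,1],[0,0,-0.14,0,0,0,1],[0,0,-0.14,0,0,0,1],[0,0,-0.09,0,0,0,1],[0,0,-0.02,0,0,0,1],[0,0,0,0,0,0,1],[0,0,0,0,0,0,1]]'
python3 - <<'E'
from h import *
r=look('wrist',['spent1'],[160]); q=look('scene',['spent1'],[160]); s=env.state(); print(s['eef_pos'],s['joints'].round(2))
d=env.trace(q,'tray')[0]; c=cloud(q,d['mask']); print('tray',np.percentile(c,[3,97],axis=0).round())
c=wcloud(r); t=c[(c[:,2]>50)&(c[:,2]<60)&(c[:,1]>300)&(c[:,0]>290)&(c[:,0]<620)]; print('box rim',np.percentile(t,[1,99],axis=0).round())
cv2.imwrite('pics/c9.png',np.hstack([cv2.resize(q['img'][90:290,270:470],(400,400)),cv2.resize(r['img'],(400,400))])[:,:,::-1])
E
```

```text
t: 46.32
eef_pos: [439.1, 265.4, 137.3]
tcp_rot: [3.142, 0.0, 3.14]
ft_force: [0.4, -0.1, -3.5]
opening: 0.167
grip_force: 30.0
wrist spent1 0.9 px 365.0 255.0 480 xy [461.6 341.9]
wrist spent1 0.64 px 364.0 199.0 3127 xy [418.5 335.5]
wrist spent1 0.57 px 371.0 117.0 3367 xy [363.8 336.7]
scene spent1 0.71 px 374.0 174.0 157 xy [511.7 334.9]
scene spent1 0.71 px 374.0 159.0 188 xy [461.  333.9]
scene spent1 0.41 px 386.0 249.0 1443 xy [730.4 368.7]
[439.08180842 265.54092223 137.25224154] [ 0.42  0.39  1.88  0.    0.87 -1.15]
tray [[353. 260. 155.]
 [561. 378. 201.]]
box rim [[311. 446.  50.]
 [578. 489.  58.]]
```

View pics/c9.png

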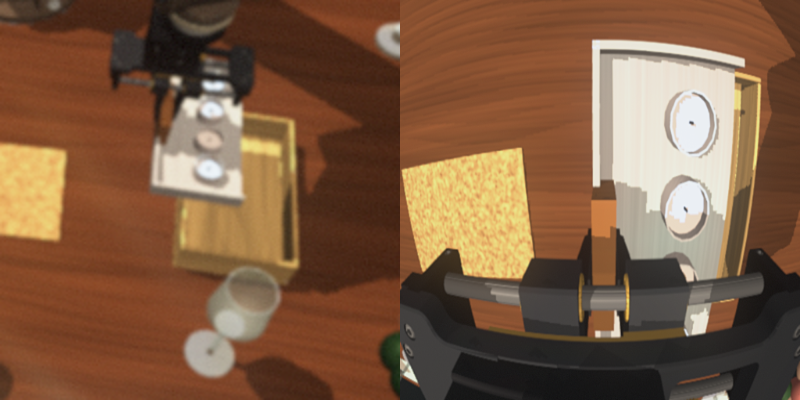

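```bash
python3 -m inch '[[0,0,0,-0.5,1.0,0,1],[0,0,0,0,0,0,1],[0.06,0,0,0,0,0,1],[0.12,0,0,0,0,0,1],[0.13,0,0,0,0,0,1],[0.13,0,0,0,0,0,1],[0.13,0,0,0,0,0,1],[0.13,0,0,0,0,0,1],[0,0,0,0,0,0,1],[0,0,0,0,0,0,1],[0,0,0,0,0,0,1],[0,0,0,0,0,0,1],[0,0,0,0,0,0,1],[0,0,0,0,0,0,1]]'
python3 - <<'E'
from h import *
q=look('scene',['spent1'],[20]); s=env.state(); print(s['joints'].round(2))
d=env.trace(q,'tray')[0]; c=cloud(q,d['mask']); print('tray',np.percentile(c,[3,97],axis=0).round())
p=env.read_camera('side')
cv2.imwrite('pics/c10.png',np.hstack([cv2.resize(q['img'][90:290,270:470],(400,400)),cv2.resize(p['img'][70:200,120:250],(400,400))])[:,:,::-1])
E
```

```text
t: 48.32
eef_pos: [444.2, 275.5, 137.4]
tcp_rot: [-2.442, 0.0, 3.141]
ft_force: [-0.9, 0.2, -3.4]
opening: 0.168
grip_force: 30.0
scene spent1 0.62 px 402.0 210.0 146 xy [524.7 452.7]
scene spent1 0.58 px 402.0 197.0 164 xy [476.9 453. ]
scene spent1 0.43 px 403.0 170.0 114 xy [375.2 457.6]
[ 0.71  0.65  1.61 -0.52  1.41 -0.63]
tray [[338. 284.  84.]
 [567. 375. 187.]]
```

View pics/c10.png

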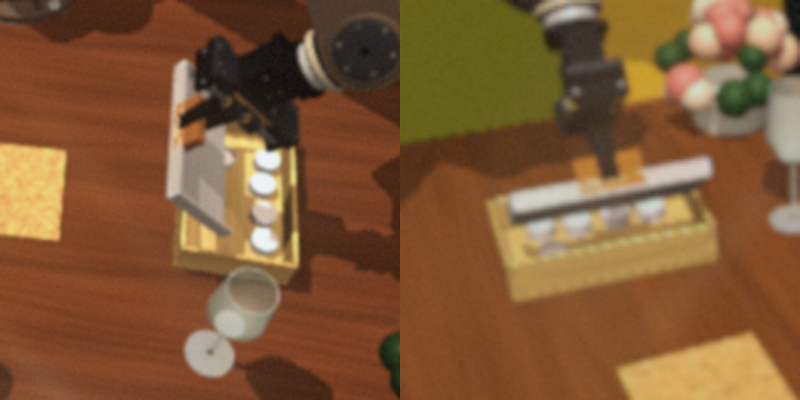

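All four tealights slid into the left box (left panel, (262–267, 160–240)) and the tray is empty. Now level it and return.

```bash
python3 -m inch '[[-0.14,0,0,0,0,0,1],[-0.14,0,0,0,0,0,1],[-0.14,0,0,0,0,0,1],[-0.14,0,0,0,0,0,1],[-0.14,0,0,0,0,0,1],[0,0,0,0.5,-1,0,1],[0,0,0.15,0,0,0,1],[0,0,0.17,0,0,0,1],[0,0,0.17,0,0,0,1],[0,0,0.17,0,0,0,1],[0,0,0.17,0,0,0,1],[0,0,0.17,0,0,0,1],[0,0,0.17,0,0,0,1],[0,0,0.17,0,0,0,1],[0,0,0.18,0,0,0,1],[0,0,0,0,0,0,1]]'
python3 -m inch '[[0,0,0,-2,-0.1,0,1],[0,0,0,-4,-0.2,0,1],[0,0,0,-5,-0.25,0,1],[0,0,0,-5,-0.25,0,1],[0,0,0,-5,-0.25,0,1],[0,0,0,-4,-0.2,0,1],[0,0,0,-1.5,-0.08,0,1],[0,0,0,0,0,0,1],[0,0,0,0,0,5,1],[0,0,0,0,0,4,1],[0,0,0,0,0,2,1],[0,0,0,0,0,1.5,1],[0,0,0,0,0,0,1],[0,0,0,0,0,0,1]]'
```

```text
t: 50.52
eef_pos: [438.6, 265.5, 137.0]
tcp_rot: [-3.14, 0.003, 1.623]
ft_force: [-0.4, -0.5, -4.0]
opening: 0.163
grip_force: 30.0
t: 52.28
eef_pos: [439.3, 0.7, 12.7]
tcp_rot: [3.141, 0.0, 1.622]
ft_force: [-0.8, 0.1, -3.9]
opening: 0.171
grip_force: 30.0
```

```bash
python3 -m inch '[[0,0,0,0,0,1,1],[0,0,0,0,0,0.8,1],[0,0,0,0,0,0.5,1],[0,0,0,0,0,0.15,1],[0,0,0,0,0,0,1],[0,0,0,0,0,0,1]]'
```

```text
t: 53.02
eef_pos: [439.2, 0.2, -12.2]
tcp_rot: [3.141, -0.0, 1.621]
ft_force: [0.2, -0.2, -3.4]
opening: 0.164
grip_force: 30.0
```

```bash
python3 -m inch '[[0,0,0,0,0,0.15,1],[0,0,0,0,0,0.15,1],[0,0,0,0,0,0,1],[0,0,0,0,0,0,1]]'
```

```text
t: 53.52
eef_pos: [439.3, 0.2, -13.4]
tcp_rot: [3.14, 0.0, 1.621]
ft_force: [-6.3, -0.1, 37.9]
opening: 0.165
grip_force: 30.0
```

Contact with the mat. I release, rise clear and check.

```bash
python3 -m inch '[[0,0,0,0,0,-0.15,1],[0,0,0,0,0,0,0.15],[0,0,0,0,0,0,0.15],[0,0,0,0,0,0,0.15],[0,0,0,0,0,0,0.15],[0,0,0,0,0,-2,0.15],[0,0,0,0,0,-5,0.15],[0,0,0,0,0,-5,0.15],[0,0,0,0,0,-5,0.15],[0,0,0,0,0,-5,0.15],[0,0,0,0,0,0,0.15],[0,0,0,0,0,0,0.15]]'
python3 - <<'E'
from h import *
q=look('scene',['spent1'],[20]); p=env.read_camera('side')
for a in (q,p):
  for t in ('tray','mat'):
    d=env.trace(a,t)[0]; c=cloud(a,d['mask']); print(t,np.percentile(c,[2,98],axis=0).round().tolist(),[np.round(x,1) for x in cv2.minAreaRect(c[:,:2].astype(np.float32))])
cv2.imwrite('pics/c11.png',np.hstack([cv2.resize(q['img'][90:270,90:440],(400,300)),cv2.resize(p['img'][100:360,110:400],(400,300))])[:,:,::-1])
E
```

```text
t: 55.02
eef_pos: [438.6, 0.3, 205.6]
tcp_rot: [-3.141, -0.0, 1.621]
ft_force: [-0.4, -0.1, 0.2]
opening: 0.426
grip_force: 0.0
scene spent1 0.68 px 403.0 170.0 103 xy [374.  457.7]
scene spent1 0.52 px 401.0 182.0 134 xy [422.5 450.9]
scene spent1 0.49 px 402.0 196.0 118 xy [475.7 453. ]
scene spent1 0.43 px 402.0 210.0 144 xy [524.2 453.3]
scene spent1 0.25 px 141.0 162.0 85 xy [ 496.  -373.4]
tray [[432.0, -112.0, 6.0], [552.0, 118.0, 51.0]] [array([484.3,   2.9]), array([138.9, 239.6]), np.float64(2.9)]
mat [[407.0, -131.0, 0.0], [580.0, 147.0, 9.0]] [array([490.5,   7.7]), array([177.1, 279.8]), np.float64(2.6)]
tray [[428.0, -119.0, 7.0], [549.0, 120.0, 53.0]] [array([491.9,   2.1]), array([126.6, 248.7]), np.float64(2.9)]
mat [[402.0, -135.0, 2.0], [577.0, 137.0, 10.0]] [array([490.3,  11.2]), array([174.8, 294.8]), np.float64(2.5)]
```

View pics/c11.png

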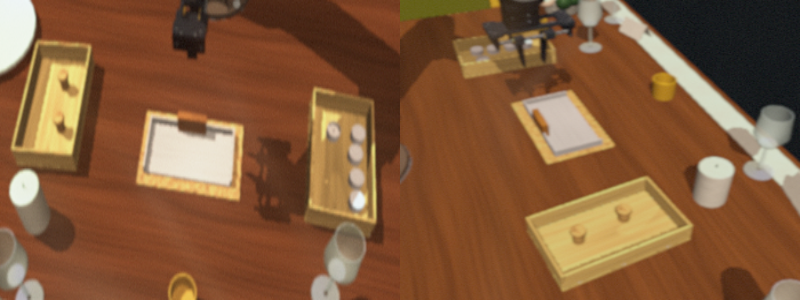

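The final view shows both corks in the right box, five tealights in the left box, and the tray square on its mat with the bar towards the robot. Nothing is loose on the table.

```bash
python3 -c 'from cell import env; print(env.job_done())'
```

```text
the job is handed in; nothing more can be done
None
```

The job is handed in, with no verdict returned: the last pictures show the one loose cork with the old cork in the right box, all four loose tealights tipped in with the old one in the left box, the tray back square on its mat with its bar towards the robot, and the candles and wine glass where they were.

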